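# Load the assembly feed lane with the power-supply kit

## Task

Move the four power-supply parts from the wooden kit rack onto the sloped roller lane, so that they queue up behind the lane's stop in the order they will be fitted: the transformer first, against the stop, then the capacitor, then the heat sink, and the plain cast box last, each closed up against the one ahead (let go on the rollers, they roll down by themselves). Keep every part upright, with its narrower (44 mm) side across the lane, and leave the multimeter, the solder reel and the screwdriver where they are.

Things in the scene. Friction and masses are not known exactly. Their poses are not given: they have to be found in the camera images.
- transformer: Foot 44 (x) by 48 mm (y), origin: centre of underside. Starts upright in any rack bay, y along the rack's y within 0.06 rad. Transformer, 66 mm tall (+2 mm studs), 0.4 kg: dark steel core 44 (x) by 28 mm (y) over the full height; copper winding, 30 mm in x, sticks out 10 mm on both y sides at 14 to 54 mm height; 4 mm foot plate. Grip across x on the core.
- capacitor: Foot 44 (x) by 48 mm (y), origin: centre of underside. Starts upright in any rack bay, y along the rack's y within 0.06 rad. Blue capacitor can: upright cylinder of 40 mm diameter from 5 to 76 mm height, two small terminals on top (to 82 mm), on a 5 mm black foot plate. 0.16 kg.
- heatsink: Foot 44 (x) by 48 mm (y), origin: centre of underside. Starts upright in any rack bay, y along the rack's y within 0.06 rad. Dark heat sink, 64 mm tall: solid for its lower 20 mm, above that six rigid upright fins running along y; the outer fins' faces are the flat x sides, 44 mm apart. 0.22 kg.
- castbox: Foot 44 (x) by 48 mm (y), origin: centre of underside. Starts upright in any rack bay, y along the rack's y within 0.06 rad. Plain smooth aluminium cast box, 58 mm tall, thin dark lid line, four small screw heads on top. 0.2 kg. Its x sides are flat, 44 mm apart.
- lane: Fixed roller lane, 350 mm long along its y, 80 mm wide; origin on the bench under its middle. Falls 7 degrees towards -y; yaw within 0.12 rad of 0. Nearer or farther than the rack. 14 mm rollers turn freely: a part let go rolls to -y at 0.05 to 0.35 m/s. Side guides 56 mm apart stand 10 mm above the rollers, then flare at 45 degrees to 71 mm apart at 17 mm. Roller tops reach to y = +165 mm.
- lane_stop (a point): Foot of the lane's stop plate: middle of the face parts rest on, at roller-top height; in the lane's frame x = 0, y = -170, z = 40 mm; axes as the lane's. The plate rises 24 mm above the rollers. Roller tops rise 0.123 mm per mm of y from here. The closed-up queue has its foot centres at y = 24, 71, 119, 167 mm and z = 3, 9, 15, 20 mm from this point.
- rack: Fixed wooden kit rack, 74 (x) by 326 mm (y), origin on the bench under its centre, yaw within 0.12 rad of 0. Parts stand on its floor, 30 mm above the bench, in four bays at y = -120, -40, 40, 120 mm, parted by 3 mm dividers 14 mm high, with 8 mm high lips along both long sides.
- multimeter: Bystander: orange hand multimeter lying flat, 170 by 80 by 36 mm (to 41 mm at its dial), loose, at the robot's right. Origin: centre of underside.
- reel: Bystander: bare steel solder reel, 52 mm diameter, 35 mm tall, loose, at the robot's left. Origin: centre of underside.
- screwdriver: Bystander: screwdriver lying on the bench at the robot's left, 170 mm long, loose. Origin: underside, near its middle.
Not all that is in view belongs to the job. What is shaped like the capacitor but green, purple or turquoise is not meant.

How it is judged:
By the outcome, as a careful person would: the job done as asked, in the order asked, and still so for the second after the job is handed in, with the robot touching nothing.
It also fails if it takes over 99 s, if anything falls off the work surface, if the arm or the gripper's body presses on something with over 40 N, if the wrist force passes 120 N, or if a joint passes its speed limit or range.

## Robot

A 6-joint arm with a two-finger parallel gripper is mounted at the origin on the work surface. World frame = base frame: x ahead of the robot, y to its left, z up, the work surface at z = 0. Lengths are in m, angles in rad, forces in N, time in s.
With the tool pointing down it reaches from about 0.35 to 0.925 m from the base axis. Payload 6.4 kg.
Tool frame: the origin (TCP) lies midway between the tips of the shut fingers; the grasp point (between the pads) lies 19 mm behind it; z points along the fingers, y is the line along which they close (so a half turn about z gives the same grasp; the last joint's range is limited). The gripper opens to 94 mm and grips with 3 to 60 N. Pads are 16 mm wide; open, the fingers measure 119 mm over their backs; the gripper's body (75 mm by 177 mm) begins 78 mm behind the grasp point.
Start: joints at [1.094, 0.245, 1.558, -0, 1.339, -0.174], TCP at [0.194, 0.62, 0.205] pointing down, gripper open.
Joint ranges: [-3.13, 3.13], [-1.02, 2.26], [0.13, 2.54], [-0.95, 4.09], [0.21, 2.88], [-2.74, 2.74]. Speed limits (rad/s): [2.57, 2.57, 3.14, 3.14, 3.14, 3.14].

## Interface

Orientations are given as [roll, pitch, yaw] about the fixed x, y, z axes, in that order (R = Rz(yaw) Ry(pitch) Rx(roll)).
In Python, from cell import env, camera, camera_params gives the robot as it stands. The module is installed in compiled form; this text tells all that it offers.
- The arm moves only by the tool carry_out, never from a script. Its argument "moves" is a list of rows, each a list of 5 numbers: the shift along the world's x, y, z as a fraction of full scale, then the turn about the world's z as a fraction of full scale, then the closure, from 0 (fully open) to 1 (shut). In form: [[dx, dy, dz, spin, grip], ...]. A call has 1 to 5 rows; each row is the pose to reach, as a shift and turn from the pose commanded when the call began, turning the shorter way round; what a row does not reach only later rows make up. Full scale, the value 1, is 30 cm for a shift and pi rad for a turn. A row lasts 1/12 s, in which the tool goes at most 41.7 mm and 7.16 degrees, less where a joint would pass 70% of its speed; a pose out of reach is approached as far as the arm can. A call with a number of a shift or a turn outside -1 to 1 is refused whole. A call with a gripper value outside its range is refused whole. The fingers move at their own pace and stop on an object; "newtons" is the grip in N (left out, the last holds). Time passes only in rows, so rows that repeat a pose let the fingers close. It gives the time, the measured TCP pose, the force, the opening and the grip force at its end, in the units of the state.
- env.state(): the state, without advancing time (a new reading comes with each control period).
- camera(name): name is "scene" or "top"; returns the picture (480x640x3 uint8, blue, green, red); there is no depth.
- camera_params(name): a dict with "K" (3x3 intrinsics, pixels), "rvec" (rotation vector, rad) and "tvec" (3), from world to camera coordinates, as OpenCV has them. Camera axes: x right, y down, z forward; pixel columns grow to the right and rows downward; lengths in m; the calibration is good to about 2 mm. A picture is of the moment at which its call begins. camera_params takes no time and is no camera call.
- env.finish_job(): hands the job in; it is judged then, once.
The state is a dict: "time_s": time; "joint_pos": joint angles; "qvel": joint speeds; "joint_torque": joint torques, N m; "position": TCP position; "eef_rot": TCP orientation; "ft_force": force on the tool from outside, world axes, zero at the start; "moment": the same for the moment, N m; "gripper_width": opening from 0.0 (shut) to 1.0 (fully open); "finger_force": force on a finger pad.
Only numpy, scipy, OpenCV 4.12 (cv2) and the standard library are available. Lean on these libraries where they do the work, as an engineer would, in place of code of your own. Each camera call takes 0.05 s, during which the arm holds its last target. There are 200 camera calls.

## Working session

There is one attempt and no reset: what is moved stays moved. The work goes in short steps, Python scripts to look and compute and a tool call to move; the robot and the scene stay as the last step left them, time stands still between calls to the robot, and variables do not carry over. Pictures are saved under pics/ and viewed, at most 14 in all, crops included, and the job is handed in when it is done.

Besides the shell and the picture viewer there is one more tool, called after "Call:" as name(argument=value, ...), one argument or row to a line, values as JSON. carry_out: Moves the arm, as the interface text tells. Shift numbers are shares of 30 cm and turn numbers shares of pi rad, none past 1 either way. Its arguments: {"type":"object","properties":{"moves":{"type":"array"},"newtons":{"type":"number"}},"required":["moves"]}

```bash
mkdir -p pics; python3 - <<'E'
from cell import env,camera,camera_params
import cv2
for n in("scene","top"):
    cv2.imwrite(f"pics/{n}0.png",camera(n)); p=camera_params(n); print(n,p)
s=env.state();print(s)
E
```

```text
scene {'K': array([[584.29242843,   0.        , 319.67056149],
       [  0.        , 584.29242843, 241.71333691],
       [  0.        ,   0.        ,   1.        ]]), 'rvec': array([ 1.91873302,  1.69299594, -0.60818053]), 'tvec': array([-0.0937479 , -0.3435986 ,  1.92259673])}
top {'K': array([[538.16382825,   0.        , 309.50533467],
       [  0.        , 538.16382825, 240.88157326],
       [  0.        ,   0.        ,   1.        ]]), 'rvec': array([ 2.12084143, -2.16654836,  0.140027  ]), 'tvec': array([0.03643869, 0.50545956, 1.39014455])}
{'time_s': 0.1, 'joint_pos': array([ 1.09389253e+00,  2.45739892e-01,  1.55885774e+00, -1.17559510e-05,
        1.33865504e+00, -1.74074189e-01]), 'qvel': array([-0.0010219 , -0.00167608, -0.00362122,  0.00062057,  0.00018237,
        0.00095844]), 'joint_torque': array([-2.24962846e-04, -4.16916883e+01, -3.15524232e+01,  6.86131208e-02,
        3.10107996e-02, -5.95911501e-05]), 'position': array([0.19358524, 0.61996269, 0.20447678]), 'eef_rot': array([-3.13995574e+00, -2.76246966e-04,  2.83876553e+00]), 'ft_force': array([ 0.27686749, -0.20181799,  0.38467438]), 'moment': array([-0.00906599,  0.01753395,  0.02307213]), 'finger_force': 0.0, 'gripper_width': 1.0005905647825413}
```

View pics/scene0.png

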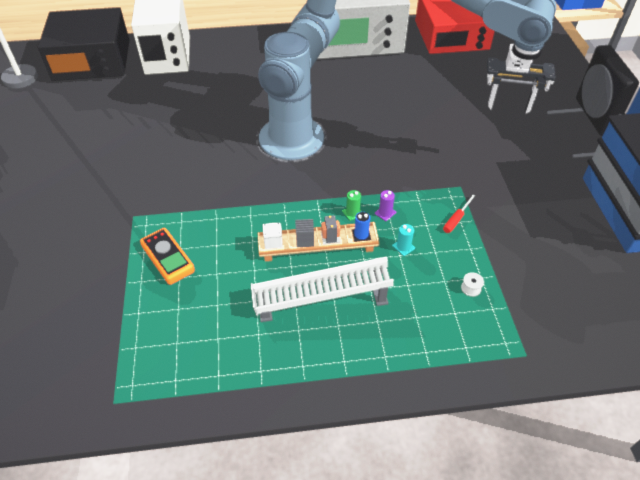

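View pics/top0.png

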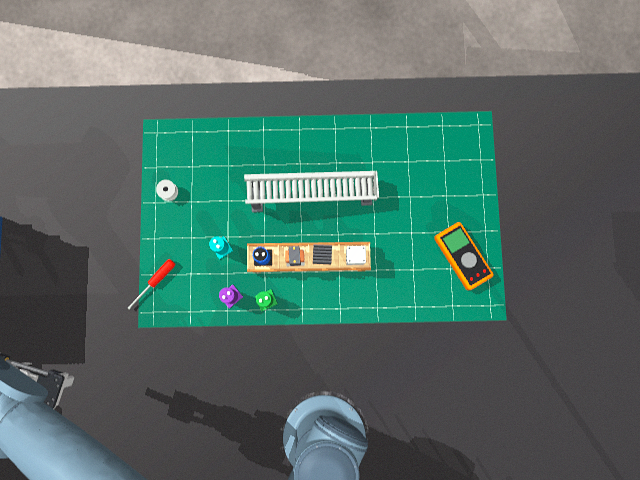

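The rack in the scene view holds the cast box (272,236), heat sink (305,233), transformer (331,230) and blue capacitor (362,227). The look-alike cans are green (354,203), purple (387,205) and turquoise (405,237). Only the blue one in the rack fits the description. I'll confirm that and measure in enlarged crops.

```bash
python3 - <<'E'
import cv2
a=cv2.imread("pics/top0.png")[160:280,235:395]; cv2.imwrite("pics/topc.png",cv2.resize(a,None,fx=5,fy=5,interpolation=cv2.INTER_CUBIC))
a=cv2.imread("pics/scene0.png")[205:325,245:405]; cv2.imwrite("pics/scenec.png",cv2.resize(a,None,fx=5,fy=5,interpolation=cv2.INTER_CUBIC))
E
```

```text
(no output)
```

View pics/topc.png

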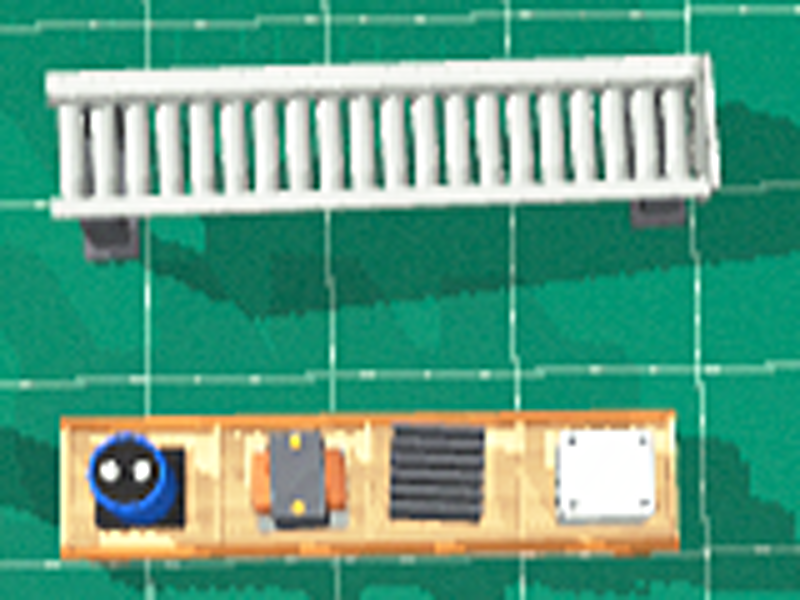

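View pics/scenec.png

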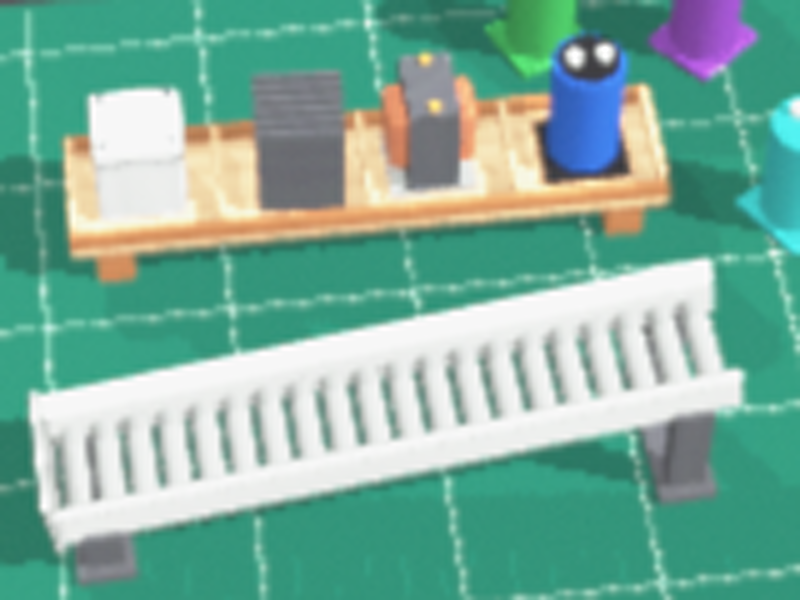

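The crops confirm the blue capacitor in the rack's left bay (top crop 125,470; scene crop 589,58). Next to it come the transformer with two studs, the heat sink and the white cast box. The lane stop is at the right end in the top view. Next I triangulate.

```bash
cat > m.py <<'E'
import numpy as np,cv2
from cell import camera_params
P={}
for n in("top","scene"):
    c=camera_params(n);P[n]=c["K"]@np.c_[cv2.Rodrigues(c["rvec"])[0],c["tvec"]]
OFF=dict(top=(235,160),scene=(245,205))
full=lambda n,uv:np.array(OFF[n])+(np.array(uv)+.5)/5-.5
def tri(t,s):
    a,b=full("top",t),full("scene",s)
    X=cv2.triangulatePoints(P["top"],P["scene"],a.reshape(2,1),b.reshape(2,1))[:,0];X/=X[3]
    e=[np.linalg.norm((P[n]@X)[:2]/(P[n]@X)[2]-q) for n,q in(("top",a),("scene",b))]
    return X[:3],max(e)
E
python3 - <<'E'
from m import *
np.set_printoptions(precision=4,suppress=True)
D=dict(capA=((108,470),(604,54)),capB=((142,469),(574,62)),trN=((298,507),(426,60)),trF=((295,441),(434,106)),
hs=((437,473),(298,99)),hsNR=((480,521),(253,75)),hsNL=((389,518),(340,73)),hsFL=((392,426),(343,122)),hsFR=((485,428),(257,124)),
cbNR=((655,517),(91,95)),cbNL=((557,517),(180,91)),cbFL=((557,432),(184,153)),cbFR=((653,431),(97,158)),
rNL=((61,558),(650,87)),rFL=((60,417),(668,180)),rFR=((675,411),(72,237)),rNR=((678,552),(65,138)),
lNL=((53,215),(712,262)),lFL=((47,73),(742,372)),lNR=((716,195),(32,397)),lFR=((711,56),(55,520)))
for k,v in D.items():
    X,e=tri(*v);print(k,X,round(e,2))
E
```

```text
capA [0.4666 0.1592 0.1079] 0.09
capB [0.4672 0.1428 0.1044] 0.04
trN [0.4474 0.0655 0.0948] 0.25
trF [0.4809 0.0658 0.0953] 0.02
hs [ 0.4635 -0.0054  0.0914] 0.15
hsNR [ 0.439  -0.027   0.0864] 0.03
hsNL [0.4418 0.0195 0.0846] 0.19
hsFL [0.4873 0.0164 0.0968] 0.03
hsFR [ 0.485  -0.0297  0.0992] 0.33
cbNR [ 0.4395 -0.1154  0.0832] 0.32
cbNL [ 0.4407 -0.0667  0.0809] 0.08
cbFL [ 0.4844 -0.0682  0.0807] 0.11
cbFR [ 0.4837 -0.1155  0.0827] 0.51
rNL [0.4296 0.1945 0.0344] 0.74
rFL [0.5033 0.1918 0.0416] 0.0
rFR [ 0.4998 -0.1325  0.0384] 0.18
rNR [ 0.4256 -0.1321  0.0337] 0.07
lNL [0.6012 0.1902 0.0936] 0.73
lFL [0.6747 0.1911 0.0992] 0.24
lNR [ 0.6126 -0.1576  0.0526] 0.11
lFR [ 0.6882 -0.1536  0.0537] 1.45
```

Triangulation matches the text's heights: rack floor at 30 mm, part tops at 81 to 106 mm. The rack is centred at (0.4645, 0.0305) with yaw about -0.012, and the lane at (0.644, 0.0175) with yaw about +0.036. The stop is at about (0.650, -0.1525). I'll start with the transformer at (0.464, 0.066).

Call:
carry_out(
  moves=[
    [0.45, -0.92, 0, -0.2, 0],
    [0.45, -0.92, 0, -0.2, 0],
    [0.45, -0.92, 0, -0.2, 0],
    [0.45, -0.92, 0, -0.2, 0],
    [0.45, -0.92, 0, -0.2, 0],
  ],
  newtons=25,
)

```text
time_s: 0.52
position: [0.2854, 0.4314, 0.2049]
eef_rot: [-3.141, 0.0, 2.208]
ft_force: [1.1, -0.3, 0.4]
gripper_width: 1.0
finger_force: 0.0
```

Call:
carry_out(
  moves=[
    [0.5, -1, 0, -0.205, 0],
    [0.5, -1, 0, -0.205, 0],
    [0.5, -1, 0, -0.205, 0],
    [0.5, -1, 0, -0.205, 0],
    [0.5, -1, 0, -0.205, 0],
  ],
)

```text
time_s: 0.93
position: [0.3786, 0.2451, 0.2052]
eef_rot: [-3.142, -0.0, 1.583]
ft_force: [-0.1, -0.4, -0.3]
gripper_width: 0.995
finger_force: 0.0
```

Call:
carry_out(
  moves=[
    [0.285, -0.598, 0, -0.008, 0],
    [0.285, -0.598, 0, -0.008, 0],
    [0.285, -0.598, 0, -0.008, 0],
    [0.285, -0.598, 0, -0.008, 0],
    [0.285, -0.598, 0, -0.008, 0],
  ],
)

```text
time_s: 1.35
position: [0.4646, 0.0648, 0.2053]
eef_rot: [3.141, 0.0, 1.562]
ft_force: [0.0, -0.3, -0.4]
gripper_width: 1.0
finger_force: 0.0
```

Call:
carry_out(
  moves=[
    [0, 0, 0, 0, 0],
    [0, 0, 0, 0, 0],
  ],
)

```text
time_s: 1.52
position: [0.4641, 0.0664, 0.205]
eef_rot: [-3.14, -0.0, 1.56]
ft_force: [0.1, 0.0, -0.3]
gripper_width: 1.004
finger_force: 0.0
```

Call:
carry_out(
  moves=[
    [0, 0, -0.497, 0, 0],
    [0, 0, -0.497, 0, 0],
    [0, 0, -0.497, 0, 0],
    [0, 0, -0.497, 0, 0],
    [0, 0, -0.497, 0, 0],
  ],
)

```text
time_s: 1.93
position: [0.4582, 0.0693, 0.0507]
eef_rot: [-3.129, -0.001, 1.566]
ft_force: [-1.0, 1.3, -0.8]
gripper_width: 1.001
finger_force: 0.0
```

Call:
carry_out(
  moves=[
    [0, 0, 0, 0, 1],
    [0, 0, 0, 0, 1],
    [0, 0, 0, 0, 1],
    [0, 0, 0, 0, 1],
    [0, 0, 0, 0, 1],
  ],
)

```text
time_s: 2.35
position: [0.4653, 0.0675, 0.058]
eef_rot: [3.138, 0.0, 1.564]
ft_force: [0.2, 0.1, -1.0]
gripper_width: 0.684
finger_force: 0.0
```

Call:
carry_out(
  moves=[
    [0, 0, 0, 0, 1],
    [0, 0, 0, 0, 1],
    [0, 0, 0, 0, 1],
    [0, 0, 0, 0, 1],
    [0, 0, 0, 0, 1],
  ],
)

```text
time_s: 2.77
position: [0.4646, 0.0674, 0.0568]
eef_rot: [3.14, 0.0, 1.564]
ft_force: [0.7, -0.0, 1.1]
gripper_width: 0.468
finger_force: 24.8
```

Call:
carry_out(
  moves=[
    [0, 0, 0.08, 0, 1],
    [0, 0, 0.16, 0, 1],
    [0, 0, 0.26, 0, 1],
    [0, 0, 0.36, 0, 1],
    [0, 0, 0.36, 0, 1],
  ],
)

```text
time_s: 3.18
position: [0.4672, 0.0673, 0.1697]
eef_rot: [3.132, 0.001, 1.564]
ft_force: [0.1, -0.4, -2.6]
gripper_width: 0.471
finger_force: 24.8
```

Call:
carry_out(
  moves=[
    [0.06, -0.06, 0, 0.015, 1],
    [0.14, -0.14, 0, 0.015, 1],
    [0.22, -0.22, 0, 0.015, 1],
    [0.3, -0.3, 0, 0.015, 1],
    [0.38, -0.38, 0, 0.015, 1],
  ],
)

```text
time_s: 3.6
position: [0.5775, -0.0472, 0.1614]
eef_rot: [-3.137, -0.001, 1.611]
ft_force: [-0.0, 0.3, -3.6]
gripper_width: 0.466
finger_force: 24.8
```

Call:
carry_out(
  moves=[
    [0.08, -0.08, 0, 0, 1],
    [0.15, -0.15, 0, 0, 1],
    [0.2, -0.2, 0, 0, 1],
    [0.235, -0.237, 0, 0, 1],
    [0.235, -0.237, 0, 0, 1],
  ],
)

```text
time_s: 4.02
position: [0.6486, -0.1195, 0.161]
eef_rot: [-3.138, -0.001, 1.609]
ft_force: [-0.1, 0.2, -3.2]
gripper_width: 0.47
finger_force: 24.8
```

Call:
carry_out(
  moves=[
    [0, 0, 0, 0, 1],
    [0, 0, 0, 0, 1],
  ],
)

```text
time_s: 4.18
position: [0.6471, -0.1165, 0.1623]
eef_rot: [-3.138, -0.002, 1.611]
ft_force: [-0.1, -0.7, -3.1]
gripper_width: 0.469
finger_force: 24.8
```

Call:
carry_out(
  moves=[
    [0.005, 0, -0.08, 0, 1],
    [0.005, 0, -0.16, 0, 1],
    [0.005, 0, -0.22, 0, 1],
    [0.005, 0, -0.25, 0, 1],
    [0.005, 0, -0.265, 0, 1],
  ],
)

```text
time_s: 4.6
position: [0.6482, -0.1162, 0.0826]
eef_rot: [-3.138, -0.002, 1.612]
ft_force: [0.2, 0.4, -2.9]
gripper_width: 0.468
finger_force: 24.8
```

Call:
carry_out(
  moves=[
    [0, 0, -0.01, 0, 1],
    [0, 0, -0.01, 0, 1],
    [0, 0, -0.01, 0, 1],
    [0, 0, -0.01, 0, 1],
  ],
)

```text
time_s: 4.93
position: [0.6509, -0.1178, 0.0833]
eef_rot: [3.139, 0.001, 1.611]
ft_force: [0.1, 0.1, -3.4]
gripper_width: 0.469
finger_force: 24.8
```

```bash
cat > pic.py <<'E'
import cv2,sys,numpy as np
from cell import camera
o=[]
for n,(u,v) in dict(top=(235,160),scene=(245,205)).items():
    a=camera(n); cv2.imwrite(f"pics/{n}_{sys.argv[1]}_full.png",a)
    o.append(cv2.resize(a[v-20:v+120,u:u+160],None,fx=2.5 if len(sys.argv)<3 else 5,fy=2.5,interpolation=cv2.INTER_CUBIC))
cv2.imwrite(f"pics/c_{sys.argv[1]}.png",np.hstack(o))
E
python3 pic.py a
```

```text
(no output)
```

View pics/c_a.png

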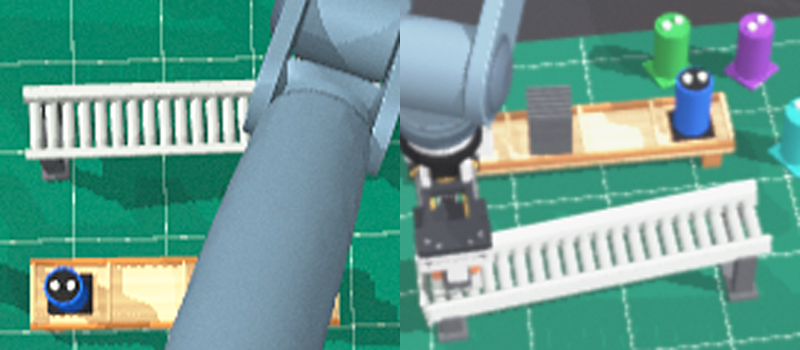

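The transformer hangs in the gripper inside the guides near the stop (scene half, ~455,285). I'll lower it until it touches.

Call:
carry_out(
  moves=[
    [0, 0, -0.008, 0, 1],
    [0, 0, -0.016, 0, 1],
    [0, 0, -0.016, 0, 1],
  ],
)

```text
time_s: 5.28
position: [0.6496, -0.1174, 0.0764]
eef_rot: [-3.141, -0.0, 1.611]
ft_force: [-0.6, 0.7, -3.3]
gripper_width: 0.469
finger_force: 24.8
```

Call:
carry_out(
  moves=[
    [0, 0, -0.005, 0, 1],
    [0, 0, -0.01, 0, 1],
    [0, 0, -0.01, 0, 1],
  ],
)

```text
time_s: 5.53
position: [0.6498, -0.1175, 0.0735]
eef_rot: [-3.141, -0.0, 1.611]
ft_force: [0.3, -0.5, -3.3]
gripper_width: 0.47
finger_force: 24.8
```

Call:
carry_out(
  moves=[
    [0, 0, -0.005, 0, 1],
    [0, 0, -0.01, 0, 1],
    [0, 0, -0.01, 0, 1],
  ],
)

```text
time_s: 5.78
position: [0.6503, -0.1178, 0.0721]
eef_rot: [3.142, 0.0, 1.611]
ft_force: [-2.9, -0.7, 2.8]
gripper_width: 0.47
finger_force: 24.8
```

Call:
carry_out(
  moves=[
    [0, 0, 0, 0, 0.2],
    [0, 0, 0, 0, 0.2],
    [0, 0, 0, 0, 0.2],
    [0, 0, 0, 0, 0.2],
    [0, 0, 0, 0, 0.2],
  ],
)

```text
time_s: 6.2
position: [0.6502, -0.1175, 0.0711]
eef_rot: [3.141, 0.0, 1.611]
ft_force: [0.5, 0.2, 0.7]
gripper_width: 0.778
finger_force: 0.0
```

Call:
carry_out(
  moves=[
    [0, 0, 0, 0, 0],
    [0, 0, 0, 0, 0],
    [0, 0, 0.1, 0, 0],
    [0, 0, 0.25, 0, 0],
    [0, 0, 0.4, 0, 0],
  ],
)

```text
time_s: 6.62
position: [0.6489, -0.1171, 0.1841]
eef_rot: [-3.138, -0.001, 1.611]
ft_force: [0.5, -0.2, -0.4]
gripper_width: 0.999
finger_force: 0.0
```

Call:
carry_out(
  moves=[
    [-0.61, 0.894, 0, -0.015, 0],
    [-0.61, 0.894, 0, -0.015, 0],
    [-0.61, 0.894, 0, -0.015, 0],
    [-0.61, 0.894, 0, -0.015, 0],
    [-0.61, 0.894, 0, -0.015, 0],
  ],
)

```text
time_s: 7.03
position: [0.5313, 0.0558, 0.1845]
eef_rot: [3.141, -0.0, 1.563]
ft_force: [1.0, 0.5, 1.0]
gripper_width: 1.001
finger_force: 0.0
```

Call:
carry_out(
  moves=[
    [-0.22, 0.322, 0, 0, 0],
    [-0.22, 0.322, 0, 0, 0],
    [-0.22, 0.322, 0, 0, 0],
    [-0.22, 0.322, 0, 0, 0],
    [-0.22, 0.322, 0, 0, 0],
  ],
)

```text
time_s: 7.45
position: [0.4659, 0.1522, 0.1846]
eef_rot: [3.141, 0.0, 1.567]
ft_force: [-0.1, 0.2, -0.2]
gripper_width: 1.002
finger_force: 0.0
```

```bash
python3 pic.py b
```

```text
(no output)
```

View pics/c_b.png

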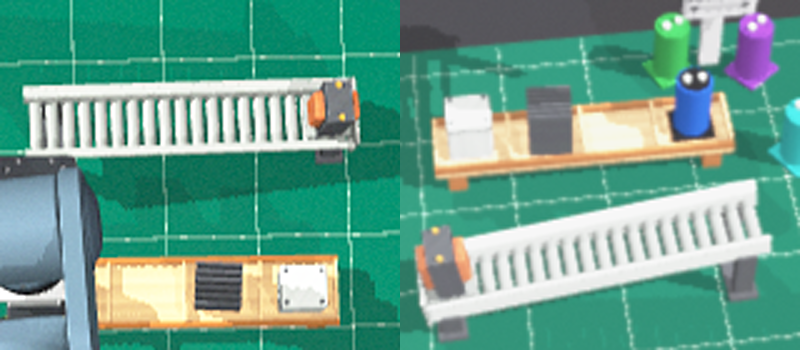

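The transformer sits against the stop (scene 443,262), and the blue capacitor is untouched in its bay. I'll grasp the capacitor.

Call:
carry_out(
  moves=[
    [0, 0, -0.1, 0, 0.05],
    [0, 0, -0.2, 0, 0.05],
    [0, 0, -0.3, 0, 0.05],
    [0, 0, -0.38, 0, 0.05],
    [0, 0, -0.42, 0, 0.05],
  ],
)

```text
time_s: 7.97
position: [0.4653, 0.1495, 0.055]
eef_rot: [-3.136, 0.001, 1.561]
ft_force: [1.2, -0.7, 0.2]
gripper_width: 0.951
finger_force: 0.0
```

Call:
carry_out(
  moves=[
    [0, 0, 0, 0, 0.05],
    [0, 0, 0, 0, 0.6],
    [0, 0, 0, 0, 1],
    [0, 0, 0, 0, 1],
    [0, 0, 0, 0, 1],
  ],
)

```text
time_s: 8.38
position: [0.4679, 0.151, 0.0597]
eef_rot: [3.139, -0.0, 1.563]
ft_force: [-0.2, -0.0, -0.8]
gripper_width: 0.7
finger_force: 0.0
```

Call:
carry_out(
  moves=[
    [0, 0, 0, 0, 1],
    [0, 0, 0, 0, 1],
    [0, 0, 0, 0, 1],
    [0, 0, 0, 0, 1],
    [0, 0, 0, 0, 1],
  ],
)

```text
time_s: 8.8
position: [0.4669, 0.1512, 0.0586]
eef_rot: [3.141, -0.0, 1.564]
ft_force: [1.1, 0.3, 1.0]
gripper_width: 0.423
finger_force: 25.0
```

Call:
carry_out(
  moves=[
    [0, 0, 0.06, 0, 1],
    [0, 0, 0.14, 0, 1],
    [0, 0, 0.23, 0, 1],
    [0, 0, 0.31, 0, 1],
    [0, 0, 0.36, 0, 1],
  ],
)

```text
time_s: 9.22
position: [0.4672, 0.1513, 0.1686]
eef_rot: [3.139, -0.0, 1.564]
ft_force: [1.2, 0.8, -2.1]
gripper_width: 0.42
finger_force: 25.0
```

Call:
carry_out(
  moves=[
    [0.04, -0.05, 0, 0.015, 1],
    [0.1, -0.12, 0, 0.015, 1],
    [0.17, -0.21, 0, 0.015, 1],
    [0.24, -0.3, 0, 0.015, 1],
    [0.3, -0.37, 0, 0.015, 1],
  ],
)

```text
time_s: 9.63
position: [0.5571, 0.0385, 0.1658]
eef_rot: [-3.141, 0.0, 1.61]
ft_force: [0.3, 0.5, -1.5]
gripper_width: 0.419
finger_force: 25.0
```

Call:
carry_out(
  moves=[
    [0.08, -0.1, 0, 0, 1],
    [0.15, -0.18, 0, 0, 1],
    [0.22, -0.27, 0, 0, 1],
    [0.27, -0.34, 0, 0, 1],
    [0.3, -0.37, 0, 0, 1],
  ],
)

```text
time_s: 10.05
position: [0.6474, -0.0737, 0.1653]
eef_rot: [-3.14, 0.0, 1.608]
ft_force: [-0.7, -0.3, -1.7]
gripper_width: 0.418
finger_force: 25.0
```

Call:
carry_out(
  moves=[
    [0, 0, 0, 0, 1],
    [0, 0, 0, 0, 1],
    [0, 0, 0, 0, 1],
  ],
)

```text
time_s: 10.3
position: [0.6457, -0.0699, 0.1656]
eef_rot: [-3.14, -0.001, 1.611]
ft_force: [-0.8, -0.4, -2.7]
gripper_width: 0.419
finger_force: 25.0
```

Call:
carry_out(
  moves=[
    [0.003, 0, -0.06, 0, 1],
    [0.003, 0, -0.13, 0, 1],
    [0.003, 0, -0.2, 0, 1],
    [0.003, 0, -0.24, 0, 1],
    [0.003, 0, -0.265, 0, 1],
  ],
)

```text
time_s: 10.72
position: [0.6458, -0.0695, 0.0848]
eef_rot: [-3.138, -0.001, 1.612]
ft_force: [0.0, -0.3, -2.3]
gripper_width: 0.424
finger_force: 25.0
```

Call:
carry_out(
  moves=[
    [0, 0, 0, 0, 1],
    [0, 0, 0, 0, 1],
    [0, 0, -0.004, 0, 1],
    [0, 0, -0.008, 0, 1],
    [0, 0, -0.008, 0, 1],
  ],
)

```text
time_s: 11.13
position: [0.648, -0.071, 0.0854]
eef_rot: [3.14, 0.0, 1.611]
ft_force: [-0.1, 1.5, -1.8]
gripper_width: 0.415
finger_force: 25.0
```

Call:
carry_out(
  moves=[
    [0, 0, -0.004, 0, 1],
    [0, 0, -0.008, 0, 1],
    [0, 0, -0.008, 0, 1],
  ],
)

```text
time_s: 11.38
position: [0.6474, -0.0709, 0.0819]
eef_rot: [-3.141, -0.0, 1.611]
ft_force: [-0.4, 1.1, -2.3]
gripper_width: 0.425
finger_force: 25.0
```

Call:
carry_out(
  moves=[
    [0, 0, -0.004, 0, 1],
    [0, 0, -0.008, 0, 1],
    [0, 0, -0.008, 0, 1],
  ],
)

```text
time_s: 11.63
position: [0.6477, -0.071, 0.0802]
eef_rot: [3.142, 0.0, 1.611]
ft_force: [-1.4, 0.2, 1.5]
gripper_width: 0.417
finger_force: 25.0
```

Call:
carry_out(
  moves=[
    [0, 0, 0, 0, 0.2],
    [0, 0, 0, 0, 0.2],
    [0, 0, 0, 0, 0.2],
    [0, 0, 0, 0, 0.2],
    [0, 0, 0, 0, 0.2],
  ],
)

```text
time_s: 12.05
position: [0.6476, -0.0709, 0.0797]
eef_rot: [3.141, 0.0, 1.611]
ft_force: [-0.6, 0.2, 0.2]
gripper_width: 0.744
finger_force: 0.0
```

Call:
carry_out(
  moves=[
    [0, 0, 0, 0, 0],
    [0, 0, 0, 0, 0],
    [0, 0, 0.1, 0, 0],
    [0, 0, 0.24, 0, 0],
    [0, 0, 0.38, 0, 0],
  ],
)

```text
time_s: 12.47
position: [0.6463, -0.0705, 0.1927]
eef_rot: [-3.138, -0.001, 1.611]
ft_force: [0.4, -0.2, 0.7]
gripper_width: 0.998
finger_force: 0.0
```

Call:
carry_out(
  moves=[
    [-0.12, 0.05, 0, 0, 0],
    [-0.24, 0.1, 0, 0, 0],
    [-0.36, 0.14, 0, 0, 0],
    [-0.48, 0.18, 0, -0.015, 0],
    [-0.6, 0.22, 0, -0.015, 0],
  ],
)

```text
time_s: 12.88
position: [0.4658, -0.0043, 0.1928]
eef_rot: [-3.142, -0.0, 1.562]
ft_force: [0.6, -0.1, -0.1]
gripper_width: 0.999
finger_force: 0.0
```

```bash
python3 pic.py c
```

```text
(no output)
```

View pics/c_c.png

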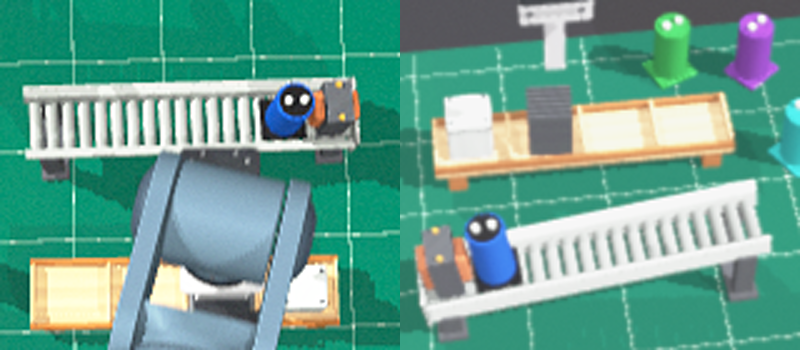

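The capacitor stands closed up behind the transformer (scene 491,250). Next is the heat sink.

Call:
carry_out(
  moves=[
    [-0.003, 0, -0.1, 0, 0],
    [-0.003, 0, -0.2, 0, 0],
    [-0.003, 0, -0.32, 0, 0],
    [-0.003, 0, -0.41, 0, 0],
    [-0.003, 0, -0.46, 0, 0],
  ],
)

```text
time_s: 13.4
position: [0.4654, -0.0047, 0.0519]
eef_rot: [-3.138, -0.001, 1.563]
ft_force: [-0.0, 0.1, -0.1]
gripper_width: 0.998
finger_force: 0.0
```

Call:
carry_out(
  moves=[
    [0, 0, 0, 0, 0],
    [0, 0, 0, 0, 0.6],
    [0, 0, 0, 0, 1],
    [0, 0, 0, 0, 1],
    [0, 0, 0, 0, 1],
  ],
)

```text
time_s: 13.82
position: [0.468, -0.0052, 0.0566]
eef_rot: [3.139, 0.001, 1.564]
ft_force: [-0.7, -0.4, -0.0]
gripper_width: 0.754
finger_force: 0.0
```

Call:
carry_out(
  moves=[
    [0, 0, 0, 0, 1],
    [0, 0, 0, 0, 1],
    [0, 0, 0, 0, 1],
    [0, 0, 0, 0, 1],
    [0, 0, 0, 0, 1],
  ],
)

```text
time_s: 14.23
position: [0.4672, -0.0049, 0.0554]
eef_rot: [3.14, 0.0, 1.564]
ft_force: [2.0, -0.1, 1.3]
gripper_width: 0.471
finger_force: 24.6
```

Call:
carry_out(
  moves=[
    [0, 0, 0.06, 0, 1],
    [0, 0, 0.14, 0, 1],
    [0, 0, 0.23, 0, 1],
    [0, 0, 0.31, 0, 1],
    [0, 0, 0.36, 0, 1],
  ],
)

```text
time_s: 14.65
position: [0.467, -0.0049, 0.165]
eef_rot: [3.14, 0.0, 1.564]
ft_force: [0.6, -0.5, -2.5]
gripper_width: 0.471
finger_force: 24.6
```

Call:
carry_out(
  moves=[
    [0.05, 0, 0, 0.015, 1],
    [0.13, -0.01, 0, 0.015, 1],
    [0.23, -0.02, 0, 0.015, 1],
    [0.33, -0.03, 0, 0.015, 1],
    [0.42, -0.05, 0, 0.015, 1],
  ],
)

```text
time_s: 15.07
position: [0.5932, -0.0195, 0.1618]
eef_rot: [-3.139, -0.001, 1.611]
ft_force: [-0.2, -0.0, -2.3]
gripper_width: 0.471
finger_force: 24.6
```

Call:
carry_out(
  moves=[
    [0.08, -0.01, 0, 0, 1],
    [0.14, -0.013, 0, 0, 1],
    [0.177, -0.013, 0, 0, 1],
    [0.177, -0.013, 0, 0, 1],
    [0.177, -0.013, 0, 0, 1],
  ],
)

```text
time_s: 15.48
position: [0.6449, -0.0236, 0.1616]
eef_rot: [-3.139, -0.001, 1.611]
ft_force: [-0.3, 0.3, -2.7]
gripper_width: 0.473
finger_force: 24.6
```

Call:
carry_out(
  moves=[
    [0, 0, -0.06, 0, 1],
    [0, 0, -0.12, 0, 1],
    [0, 0, -0.18, 0, 1],
    [0, 0, -0.22, 0, 1],
    [0, 0, -0.25, 0, 1],
  ],
)

```text
time_s: 15.9
position: [0.6439, -0.0234, 0.0861]
eef_rot: [-3.139, -0.001, 1.611]
ft_force: [-0.3, 0.1, -3.2]
gripper_width: 0.473
finger_force: 24.6
```

Call:
carry_out(
  moves=[
    [0, 0, 0, 0, 1],
    [0, 0, 0, 0, 1],
    [0, 0, 0, 0, 1],
  ],
)

```text
time_s: 16.15
position: [0.6464, -0.0239, 0.0893]
eef_rot: [3.14, 0.0, 1.611]
ft_force: [0.4, -0.5, -2.9]
gripper_width: 0.471
finger_force: 24.6
```

Call:
carry_out(
  moves=[
    [0, 0, -0.007, 0, 1],
    [0, 0, -0.015, 0, 1],
    [0, 0, -0.015, 0, 1],
  ],
)

```text
time_s: 16.4
position: [0.6457, -0.0237, 0.0836]
eef_rot: [3.141, 0.0, 1.611]
ft_force: [-0.2, -0.3, -2.9]
gripper_width: 0.472
finger_force: 24.6
```

Call:
carry_out(
  moves=[
    [0, 0, -0.004, 0, 1],
    [0, 0, -0.007, 0, 1],
    [0, 0, -0.007, 0, 1],
  ],
)

```text
time_s: 16.65
position: [0.646, -0.0239, 0.0831]
eef_rot: [-3.142, 0.0, 1.611]
ft_force: [-3.5, -0.4, 4.7]
gripper_width: 0.471
finger_force: 24.6
```

Call:
carry_out(
  moves=[
    [0, 0, 0, 0, 0.2],
    [0, 0, 0, 0, 0.2],
    [0, 0, 0, 0, 0.2],
    [0, 0, 0, 0, 0.2],
    [0, 0, 0, 0, 0.2],
  ],
)

```text
time_s: 17.07
position: [0.6458, -0.0238, 0.0814]
eef_rot: [3.141, 0.0, 1.611]
ft_force: [-0.0, 0.3, 0.3]
gripper_width: 0.781
finger_force: 0.0
```

Call:
carry_out(
  moves=[
    [0, 0, 0, 0, 0],
    [0, 0, 0, 0, 0],
    [0, 0, 0.1, 0, 0],
    [0, 0, 0.24, 0, 0],
    [0, 0, 0.38, 0, 0],
  ],
)

```text
time_s: 17.48
position: [0.6445, -0.0235, 0.1945]
eef_rot: [-3.138, -0.001, 1.611]
ft_force: [0.3, -0.6, 0.9]
gripper_width: 0.999
finger_force: 0.0
```

Call:
carry_out(
  moves=[
    [-0.12, 0, 0, 0, 0],
    [-0.24, -0.04, 0, 0, 0],
    [-0.36, -0.1, 0, 0, 0],
    [-0.48, -0.16, 0, -0.015, 0],
    [-0.6, -0.225, 0, -0.015, 0],
  ],
)

```text
time_s: 17.9
position: [0.464, -0.0913, 0.1946]
eef_rot: [3.141, 0.0, 1.564]
ft_force: [0.2, -1.5, 0.4]
gripper_width: 1.002
finger_force: 0.0
```

```bash
python3 pic.py d
```

```text
(no output)
```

View pics/c_d.png

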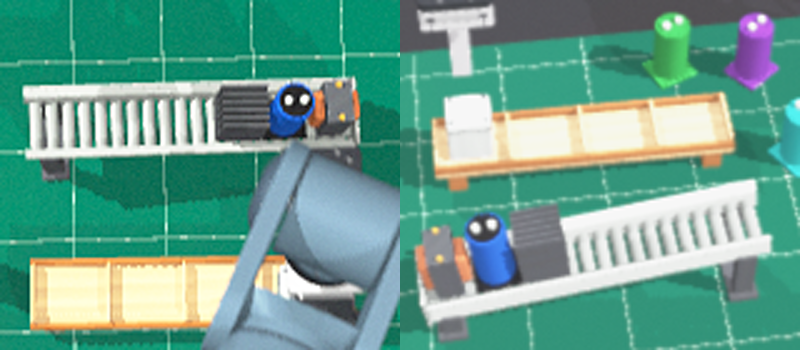

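The heat sink is closed up behind the capacitor (scene 540,240). The last one is the cast box.

Call:
carry_out(
  moves=[
    [-0.005, 0, -0.1, 0, 0],
    [-0.005, 0, -0.2, 0, 0],
    [-0.005, 0, -0.32, 0, 0],
    [-0.005, 0, -0.42, 0, 0],
    [-0.005, 0, -0.475, 0, 0],
  ],
)

```text
time_s: 18.42
position: [0.4627, -0.0902, 0.0489]
eef_rot: [-3.138, -0.002, 1.564]
ft_force: [-0.1, 0.3, 0.1]
gripper_width: 0.994
finger_force: 0.0
```

Call:
carry_out(
  moves=[
    [0, 0, 0, 0, 0],
    [0, 0, 0, 0, 0.6],
    [0, 0, 0, 0, 1],
    [0, 0, 0, 0, 1],
    [0, 0, 0, 0, 1],
  ],
)

```text
time_s: 18.83
position: [0.4656, -0.0918, 0.0539]
eef_rot: [3.139, 0.001, 1.564]
ft_force: [0.3, 0.9, -0.3]
gripper_width: 0.75
finger_force: 0.0
```

Call:
carry_out(
  moves=[
    [0, 0, 0, 0, 1],
    [0, 0, 0, 0, 1],
    [0, 0, 0, 0, 1],
    [0, 0, 0, 0, 1],
    [0, 0, 0, 0, 1],
  ],
)

```text
time_s: 19.25
position: [0.4643, -0.0913, 0.0524]
eef_rot: [3.142, 0.0, 1.564]
ft_force: [-0.2, -1.0, 1.7]
gripper_width: 0.465
finger_force: 25.0
```

Call:
carry_out(
  moves=[
    [0, 0, 0.06, 0, 1],
    [0, 0, 0.14, 0, 1],
    [0, 0, 0.23, 0, 1],
    [0, 0, 0.32, 0, 1],
    [0, 0, 0.38, 0, 1],
  ],
)

```text
time_s: 19.67
position: [0.4647, -0.0915, 0.1684]
eef_rot: [3.14, 0.001, 1.564]
ft_force: [0.7, -0.3, -1.7]
gripper_width: 0.464
finger_force: 25.0
```

Call:
carry_out(
  moves=[
    [0, 0.06, 0, 0.015, 1],
    [0, 0.15, 0, 0.015, 1],
    [0.02, 0.24, 0, 0.015, 1],
    [0.07, 0.32, 0, 0.015, 1],
    [0.15, 0.384, 0, 0.015, 1],
  ],
)

```text
time_s: 20.08
position: [0.5081, 0.0258, 0.1656]
eef_rot: [-3.14, -0.0, 1.611]
ft_force: [0.8, -0.9, -0.5]
gripper_width: 0.467
finger_force: 25.0
```

Call:
carry_out(
  moves=[
    [0.1, 0, 0, 0, 1],
    [0.2, 0, 0, 0, 1],
    [0.3, 0, 0, 0, 1],
    [0.38, 0, 0, 0, 1],
    [0.45, 0, 0, 0, 1],
  ],
)

```text
time_s: 20.5
position: [0.6453, 0.0241, 0.1652]
eef_rot: [-3.14, -0.0, 1.611]
ft_force: [1.0, 0.5, -1.6]
gripper_width: 0.467
finger_force: 25.0
```

Call:
carry_out(
  moves=[
    [0, 0, 0, 0, 1],
    [0, 0, -0.06, 0, 1],
    [0, 0, -0.13, 0, 1],
    [0, 0, -0.19, 0, 1],
    [0, 0, -0.23, 0, 1],
  ],
)

```text
time_s: 20.92
position: [0.6421, 0.0242, 0.0944]
eef_rot: [-3.137, -0.001, 1.611]
ft_force: [-0.3, -0.5, -1.7]
gripper_width: 0.469
finger_force: 25.0
```

Call:
carry_out(
  moves=[
    [0, 0, 0, 0, 1],
    [0, 0, 0, 0, 1],
    [0, 0, 0, 0, 1],
  ],
)

```text
time_s: 21.17
position: [0.6448, 0.0239, 0.0985]
eef_rot: [3.14, 0.0, 1.611]
ft_force: [-0.5, 0.2, -0.6]
gripper_width: 0.465
finger_force: 25.0
```

Call:
carry_out(
  moves=[
    [0, 0, -0.015, 0, 1],
    [0, 0, -0.03, 0, 1],
    [0, 0, -0.036, 0, 1],
    [0, 0, -0.036, 0, 1],
  ],
)

```text
time_s: 21.5
position: [0.6443, 0.0239, 0.0866]
eef_rot: [3.141, 0.0, 1.611]
ft_force: [-1.6, 0.1, -1.8]
gripper_width: 0.471
finger_force: 25.0
```

Call:
carry_out(
  moves=[
    [0, 0, -0.004, 0, 1],
    [0, 0, -0.007, 0, 1],
    [0, 0, -0.007, 0, 1],
  ],
)

```text
time_s: 21.75
position: [0.6445, 0.0239, 0.0863]
eef_rot: [-3.142, 0.0, 1.611]
ft_force: [-4.7, 0.1, 8.8]
gripper_width: 0.469
finger_force: 25.0
```

Contact. I'll release and withdraw.

Call:
carry_out(
  moves=[
    [0, 0, 0, 0, 0.2],
    [0, 0, 0, 0, 0.2],
    [0, 0, 0, 0, 0.2],
    [0, 0, 0, 0, 0.2],
    [0, 0, 0, 0, 0.2],
  ],
)

```text
time_s: 22.17
position: [0.6441, 0.024, 0.0841]
eef_rot: [-3.141, -0.0, 1.611]
ft_force: [0.2, -0.2, -0.4]
gripper_width: 0.778
finger_force: 0.0
```

Call:
carry_out(
  moves=[
    [0, 0, 0, 0, 0],
    [0, 0, 0, 0, 0],
    [0, 0, 0.1, 0, 0],
    [0, 0, 0.24, 0, 0],
    [0, 0, 0.38, 0, 0],
  ],
)

```text
time_s: 22.58
position: [0.643, 0.0241, 0.1974]
eef_rot: [-3.138, -0.001, 1.611]
ft_force: [0.9, -0.4, 0.1]
gripper_width: 0.997
finger_force: 0.0
```

Call:
carry_out(
  moves=[
    [-0.12, 0.1, 0, 0, 0],
    [-0.24, 0.2, 0, 0, 0],
    [-0.36, 0.3, 0, 0, 0],
    [-0.48, 0.4, 0, 0, 0],
    [-0.5, 0.45, 0, 0, 0],
  ],
)

```text
time_s: 23.0
position: [0.4917, 0.1598, 0.1975]
eef_rot: [-3.141, -0.0, 1.61]
ft_force: [0.1, 1.1, 0.2]
gripper_width: 1.003
finger_force: 0.0
```

```bash
python3 pic.py e
```

```text
(no output)
```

View pics/c_e.png

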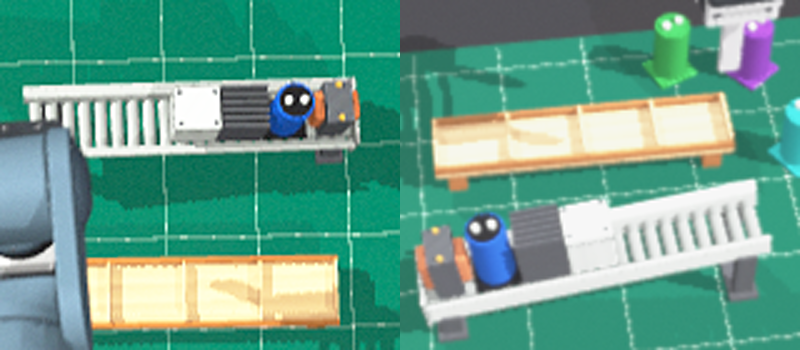

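All four parts stand in order on the lane (scene 443,262; 491,250; 540,240; 588,235). I'll check that they are closed up in one enlargement.

```bash
python3 - <<'E'
import cv2,numpy as np
a=cv2.imread("pics/top_e_full.png")[165:210,300:380];b=cv2.imread("pics/scene_e_full.png")[265:315,250:340] 
b=cv2.imread("pics/scene_e_full.png")[265:310,250:330]
cv2.imwrite("pics/z.png",cv2.resize(np.vstack([a,b]),(533,600),interpolation=cv2.INTER_CUBIC))
E
```

```text
(no output)
```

View pics/z.png

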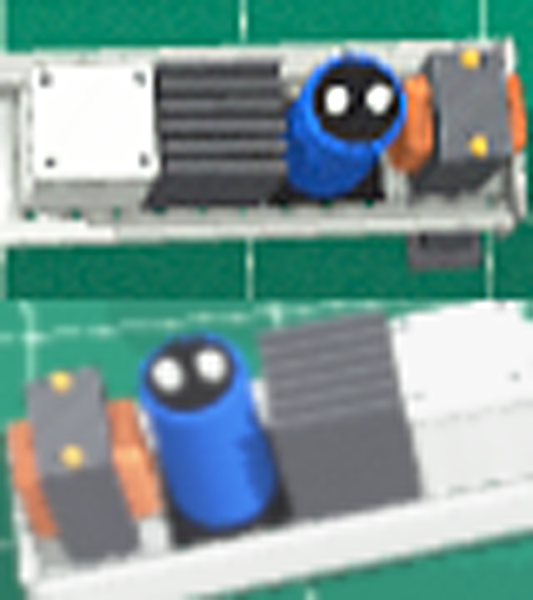

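The queue is closed up and upright, so I'm handing it in.

```bash
python3 -c "
from cell import env
print(env.finish_job())"
```

```text
the job is handed in; nothing more can be done
None
```

I handed the job in with the transformer, capacitor, heat sink and cast box queued upright in that order behind the lane stop; the last pictures show no visible gaps, and I kept the arm clear of the multimeter, reel and screwdriver, though I did not photograph them again at the end.

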